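# Put three specimens back in their own trays

### The arm

A 6-joint arm with a two-finger parallel gripper is mounted at the origin on the work surface. World frame = base frame: x ahead of the robot, y to its left, z up, the work surface at z = 0. Lengths are in m, angles in rad, forces in N, time in s.
With the tool pointing down it reaches from about 0.225 to 0.875 m from the base axis. Payload 3.4 kg.
Tool frame: the origin (TCP) lies on the centre line of the jaws, within the pads' length; the fingertips stand 17 mm ahead of it and the grasp point (between the pads) lies 2 mm behind it; z points along the fingers, y is the line along which they close (so a half turn about z gives the same grasp; the last joint's range is limited). The gripper opens to 85 mm and grips with 20 to 120 N. Pads are 22 mm wide; open, the fingers measure 114 mm over their backs; the gripper's body (76 mm by 85 mm) begins 54 mm behind the grasp point. The pads swing forward as they close: fully open they stand 13 mm farther back than shut.
Start: joints at [-1.265, 0.276, 1.505, -0, 1.361, -0.121], TCP at [0.238, -0.523, 0.248] pointing down, gripper open.
Joint ranges: [-2.89, 2.89], [-0.75, 2.08], [0.22, 2.7], [-1.18, 4.32], [0.11, 2.71], [-2.7, 2.7]. Speed limits (rad/s): [2.57, 2.57, 3.14, 3.14, 3.14, 3.14].

### API

Orientations are given as a unit quaternion [w, x, y, z].
In Python, from rig import manip gives the robot as it stands.
- The arm moves only by the tool move_arm, never from a script. Its argument "steps" is one flat list of numbers, 7 for each row, row after row: the turn, a rotation vector about the world's x, y, z normalised to -1 to 1, where 1 is 360 degrees, then the shift along the world's x, y, z normalised to -1 to 1, where 1 is 1 m, then the opening, from -1 (shut) to 1 (fully open). A call has exactly 10 rows; each row is the pose to reach, as a shift and turn from the pose commanded when the call began, turning the shorter way round; what a row does not reach only later rows make up. A row lasts 1/10 s, in which the tool goes at most 50 mm and 8.59 degrees, less where a joint would pass 70% of its speed; a pose out of reach is approached as far as the arm can. A call with a number of a shift or a turn outside -1 to 1 is refused whole. A call with a gripper value outside its range is refused whole. The fingers move at their own pace and stop on an object; "squeeze" is the grip in N (left out, the last holds). Time passes only in rows, so rows that repeat a pose let the fingers close, or fill a call up. It gives the time, the measured TCP pose, the force, the opening and the grip force at its end, in the units of the state.
- manip.get_state(): the state, without advancing time (a new reading comes with each control period).
- manip.get_image(name): name is "scene" or "top"; returns a dict with "pixels" (400x640x3 uint8, blue, green, red), "fx", "fy", "cx", "cy" (pixels), "R" (3x3) and "t" (3): a world point X has camera coordinates R X + t. Camera axes: x right, y down, z forward; pixel columns grow to the right and rows downward; lengths in m; the calibration is good to about 2 mm. A picture is of the moment at which its call begins. There is no depth.
- manip.sign_off(): hands the job in; it is judged then, once.
The state is a dict: "clock": time; "qpos": joint angles; "qd": joint speeds; "effort": joint torques, N m; "position": TCP position; "ee_rot": TCP orientation; "contact_force": force on the tool from outside, world axes, zero at the start; "moment": the same for the moment, N m; "width": finger opening in m; "gripper_force": force on a finger pad.
Only numpy, scipy, OpenCV 4.12 (cv2) and the standard library are available. Lean on these libraries where they do the work, as an engineer would, in place of code of your own. Each camera call takes 0.05 s, during which the arm holds its last target. There are 200 camera calls.

### The job

The limb bone, the skull and the turtle shell have been put back in one another's foam-lined trays: bring each to its own, laid in the recess that was cut for it (long slot: bone, big rectangle: skull, circle: turtle shell), the bone and the skull lengthwise, either way round. Let one of them wait in the spare tray with the plain foam on the way, which is empty again at the end. Lay the specimens down without dropping them, never on the bare bench, which is contaminated, and leave the mounted bird, the jar and the brush where they are.

Things in the scene. Friction and masses are not known exactly. Their poses are not given: they have to be found in the camera images.
- bone_mid (a point): Dry limb bone, 130 mm long (x), about 90 g: round shaft 18 mm thick between knobbly ends 32 mm wide (y) and 30 mm high. Point: its centre, on the shaft's axis, 15 mm above the underside. Take it across the shaft, free for 40 mm either side of the point. Starts across the round recess of the shell's tray, on the foam's top.
- skull_mid (a point): Ivory skull of a small carnivore, no lower jaw: 94 mm long (x, snout to +x), 60 wide at the cheekbones, 46 high, about 90 g. Point: its centre, 23 mm above the underside. Take it across the braincase (40 wide along y, sides upright 15 to 39 mm above the underside), whose middle is 22 mm behind the point (-x). Starts crosswise over the slot of the bone's tray, on the foam's top.
- shell_mid (a point): Brown domed turtle shell, 70 mm long (x), 58 wide (y), 40 high, about 110 g. Point: its centre, 20 mm above the underside. Flanks nearly upright from 2 to 24 mm above the underside; take it across the 58 mm width at the middle. Starts inside the rectangular recess of the skull's tray, turned any way.
- bone_tray_seat (a point): Fixed board tray, 160 (x) x 124 (y) mm, 28 high, walls 3 mm, filled with white foam whose top is 24 mm above the bench. The foam has a long narrow slot, 148 (x) x 48 (y) mm and 7 mm deep, lined in grey: the bone's place. Point: centre of the recess floor, 17 mm above the bench; x along the tray's length, z up.
- skull_tray_seat (a point): Fixed board tray, 160 (x) x 124 (y) mm, 28 high, walls 3 mm, filled with white foam whose top is 24 mm above the bench. The foam has a big rectangular recess, 112 (x) x 78 (y) mm and 7 mm deep, lined in grey: the skull's place. Point: centre of the recess floor, 17 mm above the bench; x along the tray's length, z up.
- shell_tray_seat (a point): Fixed board tray, 160 (x) x 124 (y) mm, 28 high, walls 3 mm, filled with white foam whose top is 24 mm above the bench. The foam has a round recess, 86 mm in diameter and 7 mm deep, lined in grey: the turtle shell's place. Point: centre of the recess floor, 17 mm above the bench; x along the tray's length, z up.
- spare_tray_seat (a point): Fixed board tray, 160 (x) x 124 (y) mm, 28 high, walls 3 mm, filled with white foam whose top is 24 mm above the bench. The foam is plain, without a recess: the spare tray, empty at the start. The point lies at the centre of the foam's top, 24 mm above the bench; x runs along the tray's length, z up.
- bird_mount: A small brown stuffed bird on a dark wood block 85 x 66 x 22 mm, 135 mm high in all, standing loose beside the trays; to be left alone. Origin under the middle of the block.
- jar: A white plastic jar with a screw cap, 62 mm in diameter, 105 mm high, standing loose beside the trays; to be left alone. Origin under its middle.
- brush_mid (a point): A dusting brush about 190 mm long (x) lying loose on the bench beside the trays; to be left alone. The point is near its middle.
Not all that is in view belongs to the job. There is more than one size of the part that bears bone_mid; the job needs the largest.

How it is judged:
By the outcome, as a careful person would: the job done as asked, in the order asked, and still so for the second after the job is handed in, with the robot touching nothing.
It also fails if it takes over 109 s, if anything falls off the work surface, if the arm or the gripper's body presses on something with over 40 N, if the wrist force passes 120 N, or if a joint passes its speed limit or range.

## Working session

There is one attempt and no reset: what is moved stays moved. The work goes in short steps, Python scripts to look and compute and a tool call to move; the robot and the scene stay as the last step left them, time stands still between calls to the robot, and variables do not carry over. Pictures are saved under pics/ and viewed, at most 14 in all, crops included, and the job is handed in when it is done.

Besides the shell and the picture viewer there is one more tool, called after ">>>" as name(argument=value, ...), one argument or row to a line, values as JSON. move_arm: Moves the arm, as the interface text tells. Scaled input: -1 to 1 covers 1 m each way for a shift and 360 degrees each way for a turn. Its arguments: {"type":"object","properties":{"steps":{"type":"array"},"squeeze":{"type":"number"}},"required":["steps"]}

```bash
mkdir -p pics; cat > h.py <<'E'
import numpy as np,cv2
from rig import manip
def shot(n,save):
    d=manip.get_image(n); im=np.array(d["pixels"],dtype=np.uint8); cv2.imwrite(f"pics/{save}.png",im); 
    np.savez(f"pics/{save}.npz",**{k:np.array(d[k]) for k in("fx","fy","cx","cy","R","t")}); return d
def cal(save): return np.load(f"pics/{save}.npz")
def ray(c,u,v,z):
    R=c["R"];t=c["t"]; d=R.T@np.array([(u-c["cx"])/c["fx"],(v-c["cy"])/c["fy"],1.]); o=-R.T@t
    return o+d*(z-o[2])/d[2]
def proj(c,X):
    p=c["R"]@np.array(X)+c["t"]; return np.array([c["fx"]*p[0]/p[2]+c["cx"],c["fy"]*p[1]/p[2]+c["cy"]])
E
python3 -c "
from h import *
for n in('top','scene'):
    d=shot(n,n+'0'); c=cal(n+'0'); print(n,-c['R'].T@c['t'],c['fx'],np.round(c['R'],2).tolist())
print(manip.get_state())
"
```

```text
top [ 0.34632283 -0.01046913  1.1360202 ] 461.3495742041136 [[-0.03, -1.0, -0.01], [-0.99, 0.03, -0.11], [0.11, 0.0, -0.99]]
scene [1.09242885 0.59881516 0.71487872] 373.1943628809041 [[-0.7, 0.71, -0.01], [0.43, 0.41, -0.81], [-0.57, -0.57, -0.59]]
{'clock': 0.1, 'qpos': array([-1.26498481e+00,  2.76539154e-01,  1.50599068e+00,  2.99753492e-05,
        1.36069913e+00, -1.20973946e-01]), 'qd': array([-0.00183668, -0.00181825, -0.00245575, -0.00066462, -0.00010102,
        0.00050107]), 'effort': array([ 1.71736105e-03, -4.17698979e+01, -2.46404850e+01, -1.74995366e-04,
        5.85549715e-03,  4.20539934e-06]), 'position': array([ 0.23790633, -0.5229996 ,  0.24752828]), 'ee_rot': array([-8.16013247e-04,  9.77318376e-01,  2.11773752e-01, -6.09120464e-05]), 'contact_force': array([-0.10060283,  0.19600473, -0.0392044 ]), 'moment': array([ 0.02777595, -0.00805148, -0.00383568]), 'gripper_force': 0.0, 'width': 0.08555597956563579}
```

View pics/top0.png

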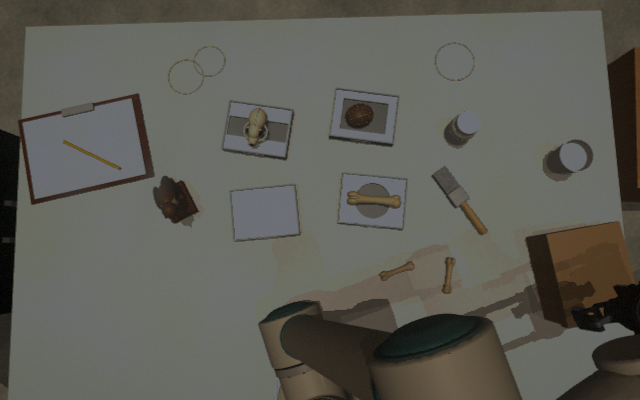

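View pics/scene0.png

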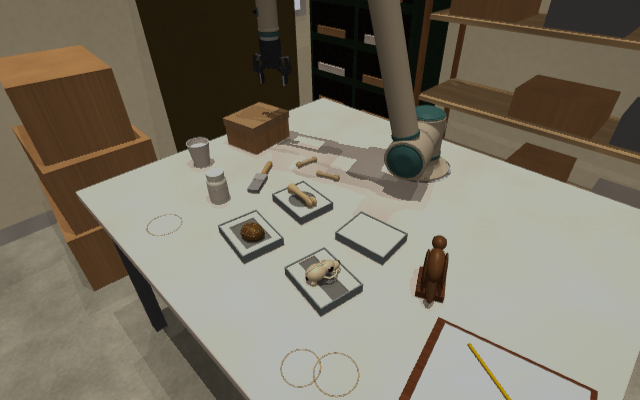

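Top view. Candidates for the bone are the large one (374,200) on the round recess and the two small ones on the bench (397,271) and (449,275). I choose (374,200). The skull is at (257,126) in the slot tray, the shell at (359,115) in the rectangle tray, and the spare tray is at (265,212). The bird (175,200), brush (460,200) and jar (462,127) are to be avoided.

```bash
python3 -c "
from h import *
im=cv2.imread('pics/top0.png')[82:250,215:415]
im=cv2.convertScaleAbs(cv2.resize(im,None,fx=3.5,fy=3.5,interpolation=cv2.INTER_CUBIC),alpha=1.6)
for u in range(220,415,20): cv2.putText(im,str(u),(int((u-215)*3.5)-8,10),0,.35,(0,255,255),1); cv2.line(im,(int((u-214.5)*3.5),12),(int((u-214.5)*3.5),18),(0,255,255),1)
for v in range(90,250,20): cv2.putText(im,str(v),(0,int((v-81.5)*3.5)+4),0,.35,(0,255,255),1)
cv2.imwrite('pics/c0.png',im)
"
```

```text
(no output)
```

View pics/c0.png

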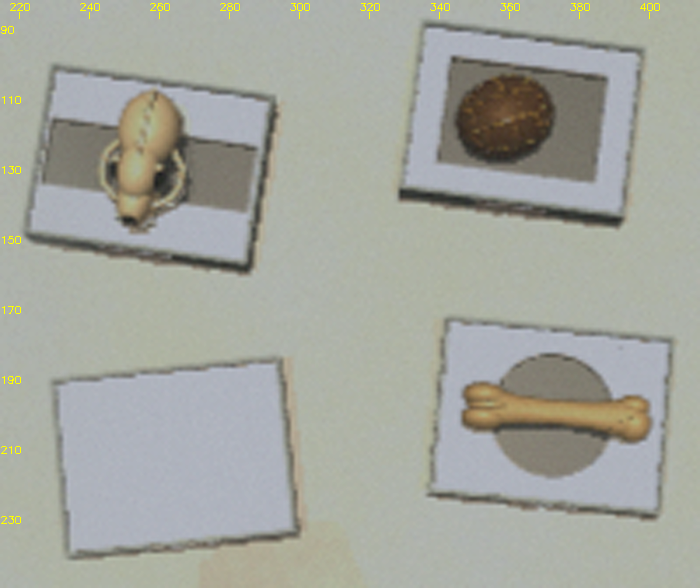

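The crop confirms the large bone at (374,199) across the round recess. The skull's snout points down, toward -x. The shell is in the rectangle with its long axis roughly horizontal. Next I compute poses.

```bash
cat >> h.py <<'E'
def rect(pts):
    (c,(w,h),a)=cv2.minAreaRect(np.float32(pts)*1000)
    if w<h: w,h,a=h,w,a+90
    return np.round(c,1),round(w,1),round(h,1),round((a+90)%180-90,1)
def spec(save,box,z,k=None):
    im=cv2.imread(f'pics/{save}.png').astype(int); c=cal(save); u0,u1,v0,v1=box
    m=np.zeros(im.shape[:2],np.uint8); m[v0:v1,u0:u1]=((im[...,2]-im[...,0])[v0:v1,u0:u1]>18)
    n,l,s,_=cv2.connectedComponentsWithStats(m); i=1+np.argmax(s[1:,4]); vs,us=np.where(l==i)
    P=np.array([ray(c,u,v,z)[:2] for u,v in zip(us,vs)]); C=P.mean(0); w,V=np.linalg.eigh(np.cov(P.T)); a=V[:,1]
    return (C*1000).round(1),rect(P),'pca',np.degrees(np.arctan2(a[1],a[0])).round(1),len(P)
E
python3 -c "
from h import *
c=cal('top0')
F={'bone':[(55,70),(271,100),(247,265),(32,236)],'skull':[(427,26),(640,52),(618,216),(404,188)],'shell':[(449,322),(670,342),(655,513),(432,491)],'spare':[(57,384),(279,362),(295,531),(72,551)]}
for k,q in F.items(): print(k,rect([ray(c,x/3.5+214.5,y/3.5+81.5,.024)[:2] for x,y in q]))
print('rec',rect([ray(c,x/3.5+214.5,y/3.5+81.5,.022)[:2] for x,y in [(453,58),(607,77),(595,182),(437,160)]]))
print('circ',ray(c,553/3.5+214.5,415/3.5+81.5,.02))
print('bone',spec('top0',(345,403,185,212),.039))
print('skull',spec('top0',(240,270,105,150),.06))
print('shell',spec('top0',(340,390,98,135),.035))
print('braincase',ray(c,150/3.5+214.5,125/3.5+81.5,.06),'snout',ray(c,130/3.5+214.5,217/3.5+81.5,.045))
"
```

```text
bone (array([651.1, 144.3]), 155.9, 121.0, 80.5)
skull (array([ 677.3, -119.6]), 153.2, 120.2, 80.7)
shell (array([ 465.8, -131.4]), 155.0, 119.6, 82.7)
spare (array([445. , 129.6]), 155.2, 117.9, -86.0)
rec (array([ 678.7, -120.2]), 112.5, 76.9, 80.2)
circ [ 0.46702803 -0.13283747  0.02      ]
bone (array([ 467.1, -133. ]), (array([ 466.7, -133.6]), 126.6, 31.0, 83.1), 'pca', np.float64(83.5), 493)
skull (array([651.8, 144.1]), (array([649.2, 145.2]), 87.4, 52.5, 3.4), 'pca', np.float64(169.2), 459)
shell (array([ 681.2, -107.1]), (array([ 679.3, -106.5]), 56.4, 51.8, -81.3), 'pca', np.float64(108.8), 336)
braincase [0.67053191 0.13913206 0.06      ] snout [0.6102309  0.15585909 0.045     ]
```

>>> move_arm(
  steps=[0,0,0.164,0.229,0.39,-0.1,0,0,0,0.164,0.229,0.39,-0.1,0,0,0,0.164,0.229,0.39,-0.1,0,0,0,0.164,0.229,0.39,-0.1,0,0,0,0.164,0.229,0.39,-0.1,0,0,0,0.164,0.229,0.39,-0.1,0,0,0,0.164,0.229,0.39,-0.1,0,0,0,0.164,0.229,0.39,-0.1,0,0,0,0.164,0.229,0.39,-0.1,0,0,0,0.164,0.229,0.39,-0.1,0],
  squeeze=25,
)

```text
clock: 1.1
position: [0.4677, -0.1292, 0.147]
ee_rot: [-0.002, 0.745, 0.667, 0.0]
contact_force: [-0.7, -1.4, -0.2]
width: 0.0429
gripper_force: 0.0
```

```bash
python3 -c "
from h import *
im=cv2.imread('pics/top0.png').astype(int);c=cal('top0')
for T in (70,80,90):
    m=np.zeros(im.shape[:2],np.uint8); s=im[100:132,342:378]; m[100:132,342:378]=(s[...,0]<T-30)&(s[...,2]-s[...,0]>8)
    n,l,st,_=cv2.connectedComponentsWithStats(m); i=1+np.argmax(st[1:,4]); cs,_=cv2.findContours((l==i).astype(np.uint8),0,1); k=max(cs,key=len)[:,0]
    P=np.array([ray(c,u,v,.035)[:2]*1000 for u,v in k],np.float32); print(st[i],cv2.fitEllipse(P),rect(P/1000))
print(im[117,345:375:3].tolist(),im[125,380])
s=manip.get_state(); print(s['position'],s['clock'],s['width'])
"
```

```text
[345 103  28  24 475] ((677.663818359375, -106.80979919433594), (53.42171096801758, 65.99038696289062), 12.437382698059082) (array([ 676.8, -106.6]), 66.8, 56.3, -69.4)
[345 103  29  24 494] ((678.3287963867188, -107.12740325927734), (54.40281677246094, 67.19747161865234), 15.050052642822266) (array([ 677.4, -107.2]), 66.4, 58.2, -54.3)
[345 103  29  24 509] ((678.7626342773438, -107.11802673339844), (55.35062026977539, 67.76831817626953), 13.817126274108887) (array([ 677.5, -106.9]), 68.7, 58.0, 88.3)
[[34, 37, 42], [25, 35, 44], [28, 37, 48], [29, 40, 51], [30, 54, 70], [27, 41, 54], [25, 36, 50], [27, 35, 47], [28, 45, 61], [33, 38, 42]] [64 70 72]
[ 0.46766114 -0.12921142  0.14701295] 1.1 0.04294250045348409
```

>>> move_arm(
  steps=[0,0,0,0,0,-0.02,0,0,0,0,0,0,-0.05,0,0,0,0,0,0,-0.08,0,0,0,0,0,0,-0.092,0,0,0,0,0,0,-0.1,0,0,0,0,0,0,-0.1,0,0,0,0,0,0,-0.1,-1,0,0,0,0,0,-0.1,-1,0,0,0,0,0,-0.1,-1,0,0,0,0,0,-0.1,-1],
)

```text
clock: 2.1
position: [0.4677, -0.1339, 0.0492]
ee_rot: [0.001, 0.746, 0.666, 0.0]
contact_force: [-0.1, -0.5, 4.2]
width: 0.0171
gripper_force: 24.9
```

>>> move_arm(
  steps=[0,0,0,0,0,0,-1,0,0,0,0,0,0,-1,0,0,0,0,0,0.01,-1,0,0,0,0,0,0.03,-1,0,0,0,0,0,0.06,-1,0,0,0,0,0,0.09,-1,0,0,0,0,0,0.12,-1,0,0,0,0,0,0.12,-1,0,0,0,0,0,0.12,-1,0,0,0,0,0,0.12,-1],
)

```text
clock: 3.1
position: [0.4658, -0.1329, 0.1671]
ee_rot: [-0.001, 0.746, 0.666, -0.001]
contact_force: [-0.7, 0.6, -0.3]
width: 0.0166
gripper_force: 24.6
```

>>> move_arm(
  steps=[0,0,0.005,-0.002,0.02,0,-1,0,0,0.01,-0.005,0.055,0,-1,0,0,0.015,-0.009,0.1,0,-1,0,0,0.02,-0.013,0.145,0,-1,0,0,0.025,-0.016,0.19,0,-1,0,0,0.03,-0.02,0.23,0,-1,0,0,0.03,-0.022,0.252,0,-1,0,0,0.03,-0.022,0.263,0,-1,0,0,0.03,-0.022,0.263,0,-1,0,0,0.03,-0.022,0.263,0,-1],
)

```text
clock: 4.1
position: [0.4449, 0.1287, 0.1676]
ee_rot: [-0.0, 0.68, 0.733, -0.001]
contact_force: [0.2, 0.5, -1.8]
width: 0.017
gripper_force: 24.6
```

>>> move_arm(
  steps=[0,0,0,0,0,-0.02,-1,0,0,0,0,0,-0.05,-1,0,0,0,0,0,-0.08,-1,0,0,0,0,0,-0.1,-1,0,0,0,0,0,-0.108,-1,0,0,0,0,0,-0.112,-1,0,0,0,0,0,-0.115,-1,0,0,0,0,0,-0.117,-1,0,0,0,0,0,-0.118,-1,0,0,0,0,0,-0.119,-1],
)

```text
clock: 5.1
position: [0.4455, 0.1296, 0.0498]
ee_rot: [0.0, 0.68, 0.733, 0.001]
contact_force: [-1.1, -0.0, -1.6]
width: 0.0168
gripper_force: 24.6
```

```bash
python3 -c "
from h import *
d=shot('scene','s1'); im=cv2.imread('pics/s1.png'); cv2.imwrite('pics/s1c.png',cv2.convertScaleAbs(cv2.resize(im[170:300,230:450],None,fx=3.5,fy=3.5),alpha=1.5))"
```

```text
(no output)
```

View pics/s1c.png

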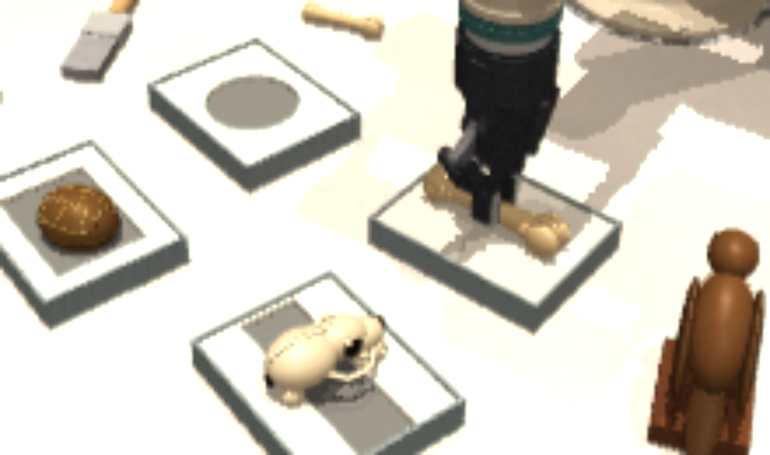

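The bone hangs just over the spare foam at about (490,205) in the crop. I lower it the last bit and release.

>>> move_arm(
  steps=[0,0,0,0,0,-0.0005,-1,0,0,0,0,0,-0.001,-1,0,0,0,0,0,-0.001,-1,0,0,0,0,0,-0.001,-1,0,0,0,0,0,-0.001,-0.5,0,0,0,0,0,-0.001,-0.3,0,0,0,0,0,-0.001,-0.1,0,0,0,0,0,-0.001,0,0,0,0,0,0,-0.001,0,0,0,0,0,0,0.005,0],
)

```text
clock: 6.15
position: [0.4443, 0.1294, 0.0539]
ee_rot: [-0.001, 0.68, 0.733, -0.001]
contact_force: [-0.6, -0.9, -0.5]
width: 0.0427
gripper_force: 0.0
```

>>> move_arm(
  steps=[0,0,0,0,0,0.04,0,0,0,0,0,0,0.09,0,0,0,0,0.02,-0.02,0.106,0,0,0,0.027,0.06,-0.06,0.106,0.85,0,0,0.027,0.09,-0.09,0.106,0.85,0,0,0.027,0.12,-0.12,0.106,0.85,0,0,0.027,0.155,-0.155,0.106,0.85,0,0,0.027,0.19,-0.19,0.106,0.85,0,0,0.027,0.22,-0.22,0.106,0.85,0,0,0.027,0.233,-0.237,0.106,0.85],
)

```text
clock: 7.15
position: [0.6807, -0.1106, 0.1602]
ee_rot: [0.001, 0.616, 0.788, 0.0]
contact_force: [-0.6, -0.7, 1.6]
width: 0.0789
gripper_force: 0.0
```

>>> move_arm(
  steps=[0,0,0,0,0,-0.02,0.85,0,0,0,0,0,-0.05,0.85,0,0,0,0,0,-0.07,0.85,0,0,0,0,0,-0.07,0.85,0,0,0,0,0,-0.07,0.85,0,0,0,0,0,-0.07,0.85,0,0,0,0,0,-0.07,0.85,0,0,0,0,0,-0.07,0.85,0,0,0,0,0,-0.07,0.85,0,0,0,0,0,-0.07,0.85],
)

```text
clock: 8.15
position: [0.6781, -0.1075, 0.0907]
ee_rot: [0.0, 0.616, 0.788, 0.0]
contact_force: [0.2, 0.1, 0.8]
width: 0.0787
gripper_force: 0.0
```

```bash
python3 -c "
from h import *
d=shot('scene','s2'); im=cv2.imread('pics/s2.png'); cv2.imwrite('pics/s2c.png',cv2.convertScaleAbs(cv2.resize(im[170:270,200:420],None,fx=3.5,fy=3.5),alpha=1.5))"
```

```text
(no output)
```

View pics/s2c.png

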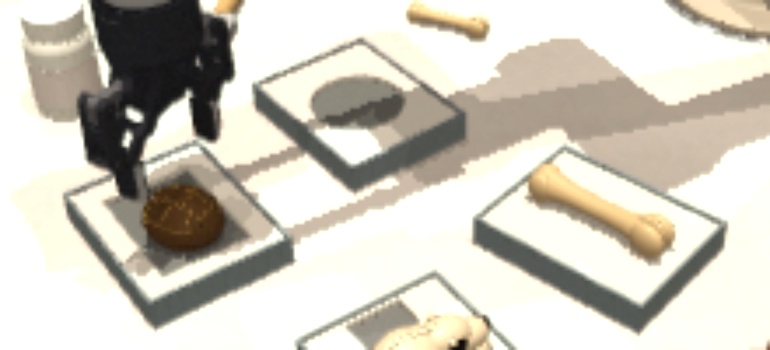

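The bone rests squarely in the spare tray, and the gripper is over the shell at (180,217) in the crop. Descending to grasp.

>>> move_arm(
  steps=[0,0,0,0,0,-0.01,0.85,0,0,0,0,0,-0.02,0.85,0,0,0,0,0,-0.03,0.85,0,0,0,0,0,-0.04,0.85,0,0,0,0,0,-0.045,0.85,0,0,0,0,0,-0.048,0.85,0,0,0,0,0,-0.048,0.85,0,0,0,0,0,-0.048,0.85,0,0,0,0,0,-0.048,0.85,0,0,0,0,0,-0.048,0.85],
)

```text
clock: 9.2
position: [0.6783, -0.1075, 0.0429]
ee_rot: [0.0, 0.616, 0.788, 0.0]
contact_force: [-0.4, -0.0, 0.0]
width: 0.0792
gripper_force: 0.0
```

>>> move_arm(
  steps=[0,0,0,0,0,0,0.6,0,0,0,0,0,0,0.4,0,0,0,0,0,0,0.2,0,0,0,0,0,0,-1,0,0,0,0,0,0,-1,0,0,0,0,0,0,-1,0,0,0,0,0,0,-1,0,0,0,0,0,0,-1,0,0,0,0,0,0,-1,0,0,0,0,0,0,-1],
)

```text
clock: 10.2
position: [0.6781, -0.1075, 0.0427]
ee_rot: [0.0, 0.616, 0.788, 0.0]
contact_force: [-0.9, 0.5, 5.3]
width: 0.0572
gripper_force: 28.1
```

>>> move_arm(
  steps=[0,0,0,0,0,0.003,-1,0,0,0,0,0,0.01,-1,0,0,0,0,0,0.02,-1,0,0,0,0,0,0.035,-1,0,0,0,0,0,0.055,-1,0,0,0,0,0,0.075,-1,0,0,0,0,0,0.095,-1,0,0,0,0,0,0.11,-1,0,0,0,0,0,0.12,-1,0,0,0,0,0,0.12,-1],
)

```text
clock: 11.2
position: [0.6791, -0.1077, 0.165]
ee_rot: [0.002, 0.616, 0.788, 0.001]
contact_force: [-0.4, 0.3, -1.4]
width: 0.0573
gripper_force: 27.5
```

>>> move_arm(
  steps=[0,0,0,-0.01,-0.001,0,-1,0,0,0,-0.03,-0.003,0,-1,0,0,0,-0.06,-0.007,0,-1,0,0,0,-0.095,-0.012,0,-1,0,0,0,-0.13,-0.016,0,-1,0,0,0,-0.165,-0.02,0,-1,0,0,0,-0.192,-0.023,0,-1,0,0,0,-0.207,-0.025,0,-1,0,0,0,-0.2115,-0.025,0,-1,0,0,0,-0.2115,-0.025,0,-1],
)

```text
clock: 12.2
position: [0.4666, -0.1325, 0.1623]
ee_rot: [0.0, 0.616, 0.788, 0.0]
contact_force: [1.6, -0.6, -0.1]
width: 0.0574
gripper_force: 27.5
```

>>> move_arm(
  steps=[0,0,0,0,0,-0.01,-1,0,0,0,0,0,-0.03,-1,0,0,0,0,0,-0.05,-1,0,0,0,0,0,-0.07,-1,0,0,0,0,0,-0.085,-1,0,0,0,0,0,-0.095,-1,0,0,0,0,0,-0.1,-1,0,0,0,0,0,-0.104,-1,0,0,0,0,0,-0.105,-1,0,0,0,0,0,-0.105,-1],
)

```text
clock: 13.2
position: [0.467, -0.1326, 0.0576]
ee_rot: [0.0, 0.616, 0.788, 0.0]
contact_force: [-0.2, -0.7, -0.4]
width: 0.0576
gripper_force: 27.5
```

```bash
python3 -c "
from h import *
d=shot('scene','s3'); d2=shot('top','t3')
a=cv2.imread('pics/s3.png')[165:235,260:350]; b=cv2.imread('pics/t3.png')[165:235,325:415]
cv2.imwrite('pics/s3c.png',cv2.convertScaleAbs(np.hstack([cv2.resize(x,None,fx=4.4,fy=4.4) for x in(a,b)]),alpha=1.5))"
```

```text
(no output)
```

View pics/s3c.png

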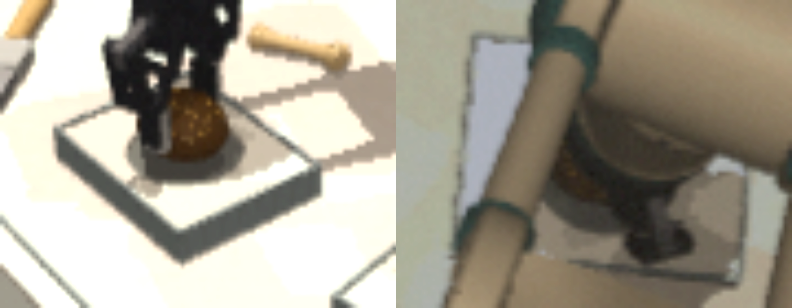

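The shell is held over the round recess (left crop, about (190,125)). I check how well it is centred before lowering.

```bash
python3 -c "
from h import *
c=cal('s3'); f=np.radians(104); ul=np.array([np.cos(f),np.sin(f),0]); us=np.array([-np.sin(f),np.cos(f),0])
P=[proj(c,np.array([.467,-.132,.033+h])+ul*.035*r*np.cos(t)+us*.029*r*np.sin(t)) for h,r in((.002,.97),(.012,1),(.024,.95),(.034,.6),(.04,.1)) for t in np.linspace(0,6.28,60)]
P=(np.array(P)-[259.5,164.5])*4.4
print(P.min(0),P.max(0)); 
t=(proj(c,[.467,-.132,.017])-[259.5,164.5])*4.4; print('seat',t,(proj(c,[.467,-.122,.033])-proj(c,[.467,-.132,.033]))*4.4)
im=cv2.imread('pics/s3.png').astype(int)[165:235,260:350]; m=((im[...,2]-im[...,0]>14)&(im[...,2]<120)).astype(np.uint8); m[:,:25]=0
n,l,s,_=cv2.connectedComponentsWithStats(m); print(s[s[:,4]>20]*4.4)"
```

```text
[135.37541191  86.49182148] [228.86963254 162.47157113]
seat [183.89738425 158.28740661] [9.48899267 5.62233968]
[[    0.      0.    396.    308.  25102. ]
 [  242.     39.6   154.    132.   1478.4]
 [  162.8    79.2    83.6    83.6   928.4]]
```

>>> move_arm(
  steps=[0,0,0,0,-0.0015,-0.003,-1,0,0,0,0,-0.0015,-0.006,-1,0,0,0,0,-0.0015,-0.009,-1,0,0,0,0,-0.0015,-0.011,-1,0,0,0,0,-0.0015,-0.012,-1,0,0,0,0,-0.0015,-0.013,-1,0,0,0,0,-0.0015,-0.014,-1,0,0,0,0,-0.0015,-0.0145,-1,0,0,0,0,-0.0015,-0.015,-1,0,0,0,0,-0.0015,-0.015,-1],
)

```text
clock: 14.3
position: [0.4665, -0.1339, 0.0427]
ee_rot: [0.0, 0.616, 0.788, 0.0]
contact_force: [-0.3, 0.3, 2.4]
width: 0.0572
gripper_force: 27.9
```

>>> move_arm(
  steps=[0,0,0,0,0,-0.0005,-1,0,0,0,0,0,-0.0005,0.4,0,0,0,0,0,-0.0005,0.5,0,0,0,0,0,-0.0005,0.6,0,0,0,0,0,-0.0005,0.7,0,0,0,0,0,0.005,0.7,0,0,0,0,0,0.02,0.7,0,0,0,0,0,0.05,0.7,0,0,0,0,0,0.09,0.7,0,0,0,0,0,0.12,0.7],
)

```text
clock: 15.3
position: [0.4669, -0.1341, 0.1646]
ee_rot: [0.001, 0.616, 0.788, 0.0]
contact_force: [0.2, -0.9, 0.6]
width: 0.0726
gripper_force: 0.0
```

>>> move_arm(
  steps=[0,0,0.02,0.015,0.02,0,0.7,0,0,0.04,0.04,0.055,0,0.7,0,0,0.06,0.068,0.09,0,0.7,0,0,0.083,0.095,0.128,0,0.7,0,0,0.106,0.12,0.162,0,0.7,0,0,0.129,0.145,0.195,0,0.7,0,0,0.15,0.17,0.23,0,0.7,0,0,0.17,0.19,0.256,0,0.7,0,0,0.179,0.203,0.273,-0.02,0.7,0,0,0.179,0.203,0.273,-0.05,0.7],
)

```text
clock: 16.3
position: [0.6731, 0.1422, 0.1139]
ee_rot: [0.004, 0.099, 0.995, 0.001]
contact_force: [-0.0, -0.3, 0.1]
width: 0.0724
gripper_force: 0.0
```

```bash
python3 -c "
from h import *
d=shot('scene','s4'); d2=shot('top','t4')
a=cv2.imread('pics/s4.png')[165:315,220:420]; b=cv2.imread('pics/t4.png')[90:240,220:420]
cv2.imwrite('pics/s4c.png',cv2.convertScaleAbs(np.hstack([cv2.resize(x,None,fx=2,fy=2,interpolation=2) for x in(a,b)]),alpha=1.5))"
```

```text
(no output)
```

View pics/s4c.png

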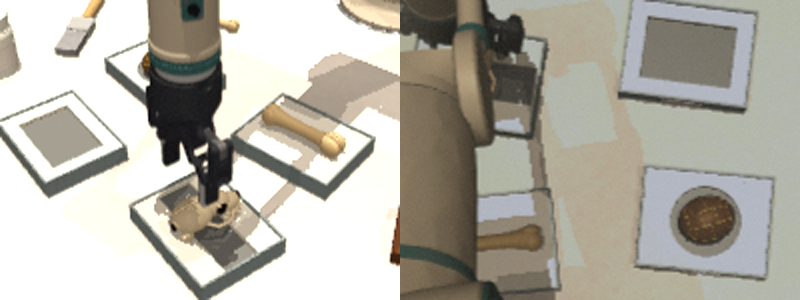

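The shell sits inside its circle (right crop (707,218)). The gripper is above the skull. I check by projection that the grasp point falls on the braincase.

```bash
python3 -c "
from h import *
c=cal('scene0')
im=cv2.imread('pics/scene0.png')
b=np.array([.6695,.1395]);u=np.array([np.cos(np.radians(168.5)),np.sin(np.radians(168.5))]);n=np.array([-u[1],u[0]])
for p,z,col in[(b,.07,(0,0,255)),(b+n*.02,.05,(0,255,0)),(b-n*.02,.05,(0,255,0)),(b+u*.069,.045,(255,0,0)),(b-u*.025,.05,(255,0,0))]:
    q=proj(c,[*p,z]); cv2.circle(im,tuple((q*16).round().astype(int).tolist()),12,col,-1,cv2.LINE_AA,4)
cv2.imwrite('pics/c4.png',cv2.convertScaleAbs(cv2.resize(im[245:310,280:365],None,fx=6,fy=6,interpolation=2),alpha=1.4))"
```

```text
(no output)
```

View pics/c4.png

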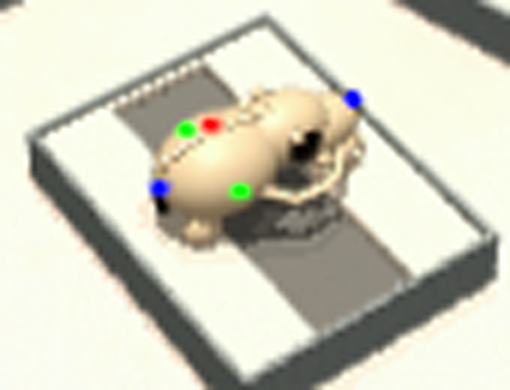

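The projected grasp points lie on the braincase: back (160,188), snout (352,99), sides (187,129) and (240,191). Descending and closing.

>>> move_arm(
  steps=[0,0,0,0,0,-0.01,0.7,0,0,0,0,0,-0.025,0.7,0,0,0,0,0,-0.04,0.7,0,0,0,0,0,-0.055,0.7,0,0,0,0,0,-0.06,0.7,0,0,0,0,0,-0.062,0.7,0,0,0,0,0,-0.063,0.7,0,0,0,0,0,-0.063,0.5,0,0,0,0,0,-0.063,0.3,0,0,0,0,0,-0.063,0.15],
)

```text
clock: 17.4
position: [0.6698, 0.1391, 0.0499]
ee_rot: [0.0, 0.101, 0.995, 0.0]
contact_force: [0.7, 0.5, -0.1]
width: 0.0487
gripper_force: 0.0
```

>>> move_arm(
  steps=[0,0,0,0,0,0,-0.1,0,0,0,0,0,0,-1,0,0,0,0,0,0,-1,0,0,0,0,0,0,-1,0,0,0,0,0,0,-1,0,0,0,0,0,0,-1,0,0,0,0,0,0.005,-1,0,0,0,0,0,0.015,-1,0,0,0,0,0,0.03,-1,0,0,0,0,0,0.05,-1],
)

```text
clock: 18.4
position: [0.6689, 0.1389, 0.0996]
ee_rot: [-0.001, 0.101, 0.995, -0.0]
contact_force: [-0.6, -0.5, -0.8]
width: 0.0401
gripper_force: 25.0
```

>>> move_arm(
  steps=[0,0,-0.01,0,0,0.03,-1,0,0,-0.03,0,-0.02,0.055,-1,0,0,-0.05,0,-0.05,0.06,-1,0,0,-0.072,0,-0.085,0.06,-1,0,0,-0.095,0,-0.12,0.06,-1,0,0,-0.118,0,-0.155,0.06,-1,0,0,-0.141,0,-0.19,0.06,-1,0,0,-0.164,0.003,-0.225,0.06,-1,0,0,-0.187,0.005,-0.255,0.06,-1,0,0,-0.21,0.005,-0.281,0.06,-1],
)

```text
clock: 19.4
position: [0.6747, -0.144, 0.1605]
ee_rot: [0.001, 0.692, 0.722, 0.0]
contact_force: [0.1, 0.5, 0.1]
width: 0.0401
gripper_force: 25.0
```

>>> move_arm(
  steps=[0,0,-0.02,0,0,0,-1,0,0,-0.0344,0,0,-0.02,-1,0,0,-0.0344,0,0,-0.04,-1,0,0,-0.0344,0,0,-0.06,-1,0,0,-0.0344,0,0,-0.075,-1,0,0,-0.0344,0,0,-0.085,-1,0,0,-0.0344,0,0,-0.092,-1,0,0,-0.0344,0,0,-0.097,-1,0,0,-0.0344,0,0,-0.099,-1,0,0,-0.0344,0,0,-0.099,-1],
)

```text
clock: 20.4
position: [0.6747, -0.142, 0.0606]
ee_rot: [0.0, 0.763, 0.646, 0.0]
contact_force: [0.1, -0.6, -2.0]
width: 0.0399
gripper_force: 25.1
```

```bash
python3 -c "
from h import *
d=shot('scene','s5'); d2=shot('top','t5')
a=cv2.imread('pics/s5.png')[200:270,205:295]; b=cv2.imread('pics/t5.png')[80:150,320:410]
cv2.imwrite('pics/s5c.png',cv2.convertScaleAbs(np.hstack([cv2.resize(x,None,fx=4.4,fy=4.4,interpolation=2) for x in(a,b)]),alpha=1.5))"
```

```text
(no output)
```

View pics/s5c.png

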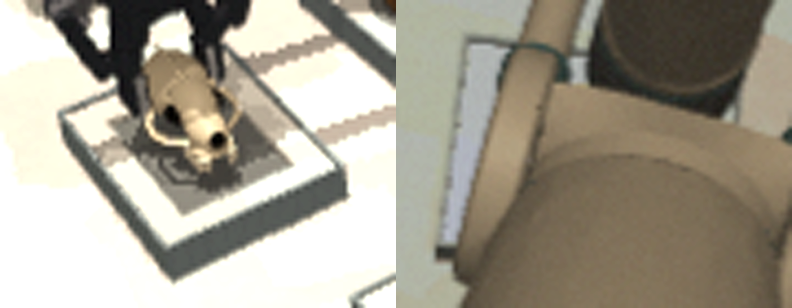

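The skull is over the rectangular recess, aligned with it, with the snout at (218,145) in the crop. Lowering.

>>> move_arm(
  steps=[0,0,0,0,0,-0.004,-1,0,0,0,0,0,-0.008,-1,0,0,0,0,0,-0.011,-1,0,0,0,0,0,-0.013,-1,0,0,0,0,0,-0.0145,-1,0,0,0,0,0,-0.0155,-1,0,0,0,0,0,-0.0165,-1,0,0,0,0,0,-0.0175,-1,0,0,0,0,0,-0.018,-1,0,0,0,0,0,-0.018,-1],
)

```text
clock: 21.5
position: [0.6746, -0.142, 0.0429]
ee_rot: [0.0, 0.763, 0.646, 0.0]
contact_force: [-0.9, 0.6, 3.3]
width: 0.04
gripper_force: 25.4
```

```bash
python3 -c "
from h import *
print(manip.get_state()['contact_force'])
c=cal('s5'); u=np.array([np.cos(np.radians(80.5)),np.sin(np.radians(80.5))])
b=np.array([.6747,-.142])
for p,z in((b+u*.069,.045),(b+u*.069,.058)): print((proj(c,[*p,z])-[204.5,199.5])*4.4)"
```

```text
[-0.92506161  0.6385172   3.34620656]
[225.21774048 157.44126837]
[222.65394807 141.43131157]
```

>>> move_arm(
  steps=[0,0,0,0,0,-0.0003,-1,0,0,0,0,0,-0.0003,0,0,0,0,0,0,-0.0003,0.15,0,0,0,0,0,-0.0003,0.3,0,0,0,0,0,-0.0003,0.4,0,0,0,0,0,0.005,0.4,0,0,0,0,0,0.02,0.4,0,0,0,0,0,0.05,0.4,0,0,0,0,0,0.09,0.4,0,0,0,0,0,0.12,0.4],
)

```text
clock: 22.5
position: [0.6754, -0.1422, 0.1662]
ee_rot: [0.002, 0.763, 0.646, 0.001]
contact_force: [0.4, -0.3, -0.4]
width: 0.0598
gripper_force: 0.0
```

>>> move_arm(
  steps=[0,0,0.005,-0.015,0.018,0,0.2,0,0,0.01,-0.04,0.047,0,0,0,0,0.015,-0.07,0.083,0,0,0,0,0.02,-0.1,0.118,0,0,0,0,0.025,-0.13,0.153,0,0,0,0,0.03,-0.16,0.189,0,0,0,0,0.035,-0.19,0.224,0,0,0,0,0.038,-0.215,0.254,-0.02,0,0,0,0.038,-0.2295,0.271,-0.04,0,0,0,0.038,-0.2295,0.271,-0.06,0],
)

```text
clock: 23.5
position: [0.4429, 0.1311, 0.1033]
ee_rot: [0.0, 0.68, 0.733, 0.001]
contact_force: [0.2, -0.6, -0.5]
width: 0.0424
gripper_force: 0.0
```

```bash
python3 -c "
from h import *
d=shot('scene','s6'); d2=shot('top','t6')
a=cv2.imread('pics/s6.png')[165:315,220:420]; b=cv2.imread('pics/t6.png')[85:235,220:420]
cv2.imwrite('pics/s6c.png',cv2.convertScaleAbs(np.hstack([cv2.resize(x,None,fx=2,fy=2,interpolation=2) for x in(a,b)]),alpha=1.5))"
```

```text
(no output)
```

View pics/s6c.png

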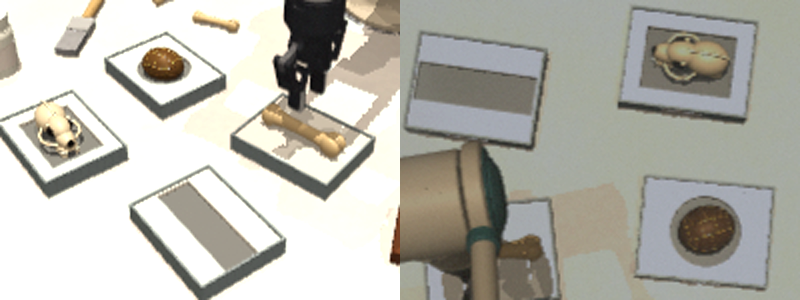

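The skull lies in its rectangle (right crop (690,58)) and the shell in its circle (707,228). The slot tray is empty, and the gripper is above the bone in the spare tray.

>>> move_arm(
  steps=[0,0,0,0,0,-0.015,0,0,0,0,0,0,-0.035,0,0,0,0,0,0,-0.045,0,0,0,0,0,0,-0.052,0,0,0,0,0,0,-0.053,0,0,0,0,0,0,-0.053,0,0,0,0,0,0,-0.053,-0.3,0,0,0,0,0,-0.053,-1,0,0,0,0,0,-0.053,-1,0,0,0,0,0,-0.053,-1],
)

```text
clock: 24.6
position: [0.4455, 0.1291, 0.05]
ee_rot: [0.0, 0.681, 0.732, 0.001]
contact_force: [0.1, -0.1, 6.0]
width: 0.017
gripper_force: 24.8
```

```bash
python3 -c "
from h import *
im=cv2.imread('pics/t6.png').astype(int); c=cal('t6'); v0,v1,u0,u1=108,150,224,290
s=im[v0:v1,u0:u1].sum(2); T=(s.max()+s.min())/2; 
m=((s>150)&(s<255)).astype(np.uint8); print(np.percentile(s,[5,20,50,80]),im[130,258],im[110,258])
m=((s>170)&(s<250)&(im[v0:v1,u0:u1,2]>=im[v0:v1,u0:u1,0])).astype(np.uint8); m=cv2.morphologyEx(m,cv2.MORPH_OPEN,np.ones((5,5)))
n,l,st,_=cv2.connectedComponentsWithStats(m); i=1+np.argmax(st[1:,4]); print(st[i]); vs,us=np.where(l==i)
print(rect([ray(c,u+u0,v+v0,.021)[:2] for u,v in zip(us,vs)]))"
```

```text
[212.55 220.   308.   342.  ] [69 76 77] [121 114 111]
[   3    8   60   26 1044]
(array([653.7, 146.2]), 146.6, 46.9, 80.0)
```

>>> move_arm(
  steps=[0,0,0,0,0,0,-1,0,0,0,0,0,0,-1,0,0,0,0,0,0.005,-1,0,0,0,0,0,0.015,-1,0,0,0,0,0,0.03,-1,0,0,0,0,0,0.05,-1,0,0,0,0,0,0.075,-1,0,0,0,0,0,0.1,-1,0,0,0,0,0,0.113,-1,0,0,0,0,0,0.113,-1],
)

```text
clock: 25.6
position: [0.4464, 0.1293, 0.1647]
ee_rot: [0.002, 0.681, 0.732, 0.002]
contact_force: [0.0, 0.3, -1.1]
width: 0.0176
gripper_force: 24.6
```

>>> move_arm(
  steps=[0,0,-0.005,0.012,0.001,0,-1,0,0,-0.01,0.035,0.003,0,-1,0,0,-0.015,0.065,0.005,0,-1,0,0,-0.02,0.1,0.008,0,-1,0,0,-0.025,0.135,0.01,0,-1,0,0,-0.03,0.165,0.012,0,-1,0,0,-0.035,0.19,0.014,0,-1,0,0,-0.0383,0.203,0.0155,0,-1,0,0,-0.0383,0.207,0.0155,0,-1,0,0,-0.0383,0.207,0.0155,0,-1],
)

```text
clock: 26.6
position: [0.6515, 0.1444, 0.161]
ee_rot: [-0.001, 0.764, 0.645, -0.001]
contact_force: [-0.7, -0.9, -1.5]
width: 0.0171
gripper_force: 24.6
```

>>> move_arm(
  steps=[0,0,0,0,0,-0.015,-1,0,0,0,0,0,-0.04,-1,0,0,0,0,0,-0.065,-1,0,0,0,0,0,-0.085,-1,0,0,0,0,0,-0.097,-1,0,0,0,0,0,-0.102,-1,0,0,0,0,0,-0.105,-1,0,0,0,0,0,-0.107,-1,0,0,0,0,0,-0.108,-1,0,0,0,0,0,-0.108,-1],
)

```text
clock: 27.6
position: [0.6524, 0.1446, 0.055]
ee_rot: [0.0, 0.764, 0.645, 0.0]
contact_force: [1.2, 0.3, -1.5]
width: 0.017
gripper_force: 24.6
```

```bash
python3 -c "
from h import *
d=shot('scene','s7'); a=cv2.imread('pics/s7.png')[235:325,275:375]
cv2.imwrite('pics/s7c.png',cv2.convertScaleAbs(cv2.resize(a,None,fx=5,fy=5,interpolation=2),alpha=1.5))"
```

```text
(no output)
```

View pics/s7c.png

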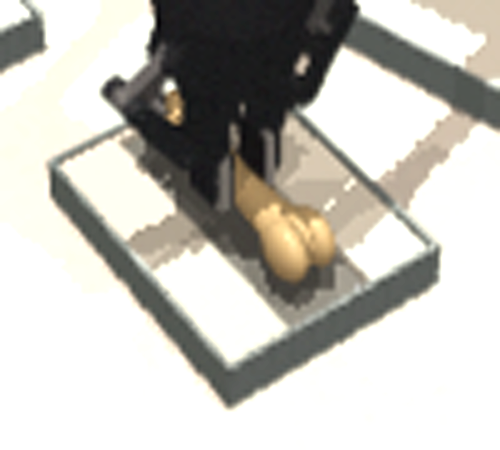

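The bone is over the slot and lined up with it; its near knob is at (297,250) and the slot end is around (325,300). Lowering.

>>> move_arm(
  steps=[0,0,0,0,0,-0.002,-1,0,0,0,0,0,-0.004,-1,0,0,0,0,0,-0.006,-1,0,0,0,0,0,-0.008,-1,0,0,0,0,0,-0.009,-1,0,0,0,0,0,-0.01,-1,0,0,0,0,0,-0.011,-1,0,0,0,0,0,-0.0115,-1,0,0,0,0,0,-0.012,-1,0,0,0,0,0,-0.012,-1],
)

```text
clock: 28.65
position: [0.652, 0.1446, 0.043]
ee_rot: [0.0, 0.764, 0.645, 0.0]
contact_force: [-2.0, -0.4, 3.9]
width: 0.0167
gripper_force: 25.1
```

>>> move_arm(
  steps=[0,0,0,0,0,-0.0003,-1,0,0,0,0,0,-0.0003,-0.5,0,0,0,0,0,-0.0003,-0.3,0,0,0,0,0,-0.0003,-0.1,0,0,0,0,0,-0.0003,0,0,0,0,0,0,0.005,0,0,0,0,0,0,0.02,0,0,0,0,0,0,0.05,0,0,0,0,0,0,0.09,0,0,0,0,0,0,0.13,0],
)

```text
clock: 29.65
position: [0.6517, 0.1445, 0.1735]
ee_rot: [-0.0, 0.764, 0.645, -0.0]
contact_force: [0.9, 0.3, -0.4]
width: 0.0427
gripper_force: 0.0
```

>>> move_arm(
  steps=[0,0,0,-0.02,-0.02,0.02,0,0,0,0,-0.05,-0.04,0.03,0,0,0,0,-0.08,-0.06,0.04,0,0,0,0,-0.12,-0.09,0.05,0,0,0,0,-0.16,-0.12,0.06,0,0,0,0,-0.19,-0.15,0.06,0,0,0,0,-0.22,-0.18,0.06,0,0,0,0,-0.25,-0.22,0.06,0,0,0,0,-0.28,-0.25,0.06,0,0,0,0,-0.28,-0.25,0.06,0],
)

```text
clock: 30.65
position: [0.3687, -0.108, 0.2327]
ee_rot: [0.0, 0.766, 0.643, -0.001]
contact_force: [0.6, -0.2, 0.2]
width: 0.0425
gripper_force: 0.0
```

```bash
python3 -c "
from h import *
d=shot('scene','s8'); d2=shot('top','t8')
a=cv2.imread('pics/s8.png')[165:315,220:420]; b=cv2.imread('pics/t8.png')[85:235,220:420]
cv2.imwrite('pics/s8c.png',cv2.convertScaleAbs(np.hstack([cv2.resize(x,None,fx=2,fy=2,interpolation=2) for x in(a,b)]),alpha=1.5))"
```

```text
(no output)
```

View pics/s8c.png

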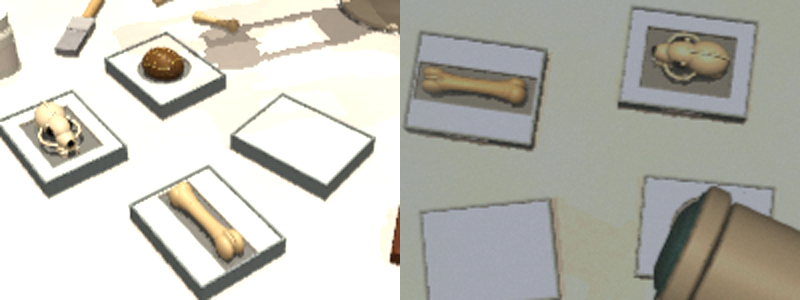

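All three lie in their own recesses and the spare tray is empty. One numeric check of the bone's and skull's margins.

```bash
python3 -c "
from h import *
print('bone',spec('t8',(226,288,110,145),.032))
print('skull',spec('t8',(340,385,95,130),.045)); print('shell',spec('t6',(345,402,185,212),.035))"
```

```text
bone (array([654.8, 145.4]), (array([654.7, 144.9]), 126.9, 30.8, 80.0), 'pca', np.float64(80.0), 465)
skull (array([ 678.1, -123.1]), (array([ 677.8, -121.9]), 89.3, 54.5, -87.8), 'pca', np.float64(83.4), 479)
shell (array([ 468.8, -133.2]), (array([ 469. , -134.1]), 55.5, 52.6, -77.0), 'pca', np.float64(108.2), 362)
```

All well within the recesses (slot centre (653,145), axis 80°).

```bash
python3 -c "
from rig import manip
print(manip.sign_off())"
```

```text
the job is handed in; nothing more can be done
None
```

The bone, skull and turtle shell each lie in their own recess, the spare tray the bone waited in is empty again, the bird, jar and brush were not touched, and the job was handed in at about 31 s on the clock; no verdict came back.

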